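Turn a tray of samples over and take out the drilled one

ROBOT

A 6-joint arm with a two-finger parallel gripper is mounted at the origin on a cart in front of the work surface, level with it; the furniture and walls round the work are solid. World frame = base frame: x ahead of the robot, y to its left, z up, the work surface at z = 0. Lengths are in m, angles in degrees, forces in N, time in s.
With the tool pointing down it reaches from about 0.15 to 0.775 m from the base axis. Payload 6.1 kg.
Tool frame: the origin (TCP) lies between the finger pads; the fingertips stand 22 mm ahead of it and the grasp point (between the pads) lies 3 mm ahead of it; z points along the fingers, y is the line along which they close (so a half turn about z gives the same grasp; the last joint's range is limited). The gripper opens to 85 mm and grips with 20 to 120 N. Pads are 22 mm wide; open, the fingers measure 114 mm over their backs; the gripper's body (76 mm by 85 mm) begins 54 mm behind the grasp point. The pads swing forward as they close: fully open they stand 13 mm farther back than shut.
Start: joints at [70.588, 7.208, -2.269, 80.523, 0, 90], TCP at [0.174, 0.495, 0.253] pointing down, gripper open.
Joint ranges: [-155.77, 155.77], [-54.66, 111.73], [-72.52, 77.12], [-102.08, 115.82], [-83.92, 84.16], [-180, 180]. Speed limits (degrees/s): [136.94, 136.94, 172.46, 180, 180, 180].

INTERFACE

Orientations are given as a 3x3 rotation matrix whose columns are the frame's x, y, z axes.
In Python, from plant import arm, cams gives the robot as it stands.
- The arm moves only by the tool drive_tool, never from a script. Its argument "motion" is text: rows parted by semicolons, each of 5 numbers parted by spaces: the finger opening in m, from 0 to 0.0854, then the shift along the world's x, y, z in m, then the turn about the world's z in degrees. A call has 1 to 10 rows; each row is the pose to reach, as a shift and turn from the pose commanded when the call began; what a row does not reach only later rows make up. A row lasts 1/12 s, in which the tool goes at most 41.7 mm and 7.16 degrees, less where a joint would pass 70% of its speed; a pose out of reach is approached as far as the arm can. A call with a gripper value outside its range is refused whole. The fingers move at their own pace and stop on an object; the grip force is fixed at half the most. Time passes only in rows, so rows that repeat a pose let the fingers close. It gives the time, the measured TCP pose, the force, the opening and the grip force at its end, in the units of the state.
- arm.sense(): the state, without advancing time (a new reading comes with each control period).
- cams.get_image(name): name is "scene" or "top" or "wrist"; returns (picture, depth): 420x560x3 uint8, blue, green, red; 420x560 float32, m along the optical axis (not along the pixel's ray), 0 where there is no reading.
- cams.camera_info(name): a dict with "fov_y" (degrees; the focal length in pixels is half the picture's height over the tangent of half this angle, whatever the lens; pixels are square), "cx", "cy" (the principal point, pixels), "distortion" ([k1, k2, p1, p2, k3] as OpenCV has them; the pictures are not rectified), "rvec" (rotation vector, rad) and "tvec" (3), from world to camera coordinates, as OpenCV has them; the wrist camera has in their place "T_tool_cam" (4x4, takes a point from camera to tool coordinates, whose origin is the TCP and whose axes are the flange's). Camera axes: x right, y down, z forward; pixel columns grow to the right and rows downward; lengths in m; the calibration is good to about 2 mm. A picture is of the moment at which its call begins: read the wrist's pose just before it. camera_info takes no time and is no camera call.
- arm.job_done(): hands the job in; it is judged then, once.
The state is a dict: "clock": time; "q": joint angles; "joint_velocities": joint speeds; "effort": joint torques, N m; "position": TCP position; "tcp_rot": TCP orientation; "contact_force": force on the tool from outside, world axes, zero at the start; "wrist_torque": the same for the moment, N m; "opening": finger opening in m; "gripper_force": force on a finger pad.
Only numpy, scipy, OpenCV 4.12 (cv2) and the standard library are available. Lean on these libraries where they do the work, as an engineer would, in place of code of your own. Each camera call takes 0.05 s, during which the arm holds its last target. There are 200 camera calls.

TASK

The three steel samples in the turn-over tray look alike from above, but one has been drilled on its underside for chips and must not be measured again. Fold the leaf of the tray right over so that the samples end up bottom up in the other half, and fold it fully back again. Then take out the one that shows a drilled hole and set it gently down flat in the empty grey dish, hole up; leave the other two where they lie in the tray and everything else on the bench where it is.

Things in the scene. Friction and masses are not known exactly. Their poses are not given: they have to be found in the camera images.
- tray: Turn-over tray of white plastic on an aluminium base plate, 200 x 126 mm, fixed to the bench. Origin on the bench, under the middle of the hinge; x along the hinge, +y to the half with the hinged leaf, z up. Hinge axis 33.5 mm above the bench. Each half has three bays side by side, centres at x = -60, 0, +60 mm, floors 22.5 and rims 27.5 mm above the bench.
- fixed_pocket (a point): Middle bay of the fixed half (tray's -y side): centre of its floor, 28 mm from the hinge; axes as the tray's. The bays are rectangular, 50 mm along the hinge by 54 mm, 5 mm deep, open towards the hinge; a sample in one stands 11 mm proud of the rims and may lie up to 10 mm off the middle, mostly nearer the hinge. Rubber stops at the outer corners stand 11 mm above the rims.
- leaf_pocket (a point): Middle pocket of the leaf: centre of its floor, 28.5 mm from the hinge. The pockets are round, 45 mm across and 5 mm deep; the samples start in them, 11 mm proud. As the leaf is folded over, each sample tips over, about when the leaf is upright, into the bay of the fixed half facing it, and stays there bottom up when the leaf is folded back.
- leaf (a joint): Angle of the leaf about the hinge: 0 lying open on the base plate, 3.14 folded right over on the fixed half. It turns freely with little friction, has no spring, weighs 0.25 kg, and falls to either side when let go.
- handle (a point): Middle of the leaf's handle, a round steel bar 10 mm thick, straight for 76 mm, parallel to the hinge and 102 mm from its axis, level with it when the leaf lies flat either way (33.5 mm above the bench). There is a gap of 35 mm between bar and leaf for a finger, and the bar can turn between finger pads.
- sample_a_centre (a point): Solid steel disc, 40 mm across, 16 mm thick, 0.155 kg (+-20%), both faces plain. The point is the disc's centre, 8 mm from either face; its z axis is the disc's axis and points up at the start, down once it is turned over.
- sample_b_centre (a point): Solid steel disc, 40 mm across, 16 mm thick, 0.155 kg (+-20%), both faces plain. The point is the disc's centre, 8 mm from either face; its z axis is the disc's axis and points up at the start, down once it is turned over.
- sample_drilled_centre (a point): Solid steel disc, 40 mm across, 16 mm thick, 0.155 kg (+-20%), with a drilled hole, 17 mm across and 6 to 8 mm deep, in the middle of the face that is underneath at the start; from above it looks like the others. The point is the disc's centre, 8 mm from either face; its z axis is the disc's axis and points up at the start, down once it is turned over.
- dish: Square open dish of grey plastic, 115 x 115 mm outside, 20 mm high, walls 4 mm, empty, fixed to the bench; origin under its middle, on the bench. Its inner floor is 4 mm above the bench.
- tall_sample: Bystander: tall round metal sample, 34 mm across, 45 mm high; origin at the middle of its underside.
- steel_block: Bystander: small ground steel block, 24 x 40 x 25 mm; origin at the middle of its underside.
- grease_tin: Bystander: flat round tin, 54 mm across, 20 mm high; origin at the middle of its underside.
Not all that is in view belongs to the job. What is shaped like the part that bears sample_drilled_centre but brown or purple is not meant.

How it is judged (in metres and radians):
On the way, in this order (a step that is already met when the one before it is completed fails the run):
1. the leaf is folded right over on the fixed half (beyond 2.95 rad) (value of joint leaf above 2.95 rad), for 0.1 s.
2. the leaf is folded back open (below 0.1 rad) and all three samples lie bottom up in the bays of the fixed half (value of joint leaf below 0.1 rad and angle between each of sample_a_centre, sample_b_centre, sample_drilled_centre's own z axis and vertical above 2.95 rad and y of sample_a_centre in the frame of tray between -0.038 and -0.012 m and z of sample_a_centre in the frame of tray between 0.0275 and 0.0335 m and y of sample_b_centre in the frame of tray between -0.038 and -0.012 m and z of sample_b_centre in the frame of tray between 0.0275 and 0.0335 m and y of sample_drilled_centre in the frame of tray between -0.038 and -0.012 m and z of sample_drilled_centre in the frame of tray between 0.0275 and 0.0335 m), for 0.1 s.
At the end, for the whole second after the job is handed in: The drilled sample lies flat in the dish, hole up (within 0.19 rad); the other two lie flat and bottom up in bays of the fixed half, on their floors; the leaf lies open (below 0.1 rad); all at rest and let go (value of joint leaf below 0.1 rad and angle between each of sample_a_centre, sample_b_centre, sample_drilled_centre's own z axis and vertical above 2.95 rad and y of sample_a_centre in the frame of tray between -0.038 and -0.012 m and z of sample_a_centre in the frame of tray between 0.0275 and 0.0335 m and y of sample_b_centre in the frame of tray between -0.038 and -0.012 m and z of sample_b_centre in the frame of tray between 0.0275 and 0.0335 m and x of sample_drilled_centre in the frame of dish between -0.045 and 0.045 m and y of sample_drilled_centre in the frame of dish between -0.045 and 0.045 m and z of sample_drilled_centre in the frame of dish below 0.016 m and linear speed of each of sample_a, sample_b, sample_drilled below 0.02 m/s); the robot touches nothing.
It fails at once if a bystander is moved by more than 3 cm (distance of any of tall_sample, steel_block, grease_tin from where it was at the start of the episode above 0.03 m).
It fails at once if the drilled sample is dropped into the dish (faster than 0.6 m/s close above it) (horizontal distance between sample_drilled_centre and dish below 0.06 m and height (world z) of sample_drilled_centre below 0.05 m and linear speed of sample_drilled above 0.6 m/s).
It fails at once if a sample falls on the bench (height (world z) of any of sample_a_centre, sample_b_centre, sample_drilled_centre below 0.0105 m).
It also fails if it takes over 62 s, if anything falls off the work surface, if the arm or the gripper's body presses on something with over 40 N, if the wrist force passes 120 N, or if a joint passes its speed limit or range.

## Working session

There is one attempt and no reset: what is moved stays moved. The work goes in short steps, Python scripts to look and compute and a tool call to move; the robot and the scene stay as the last step left them, time stands still between calls to the robot, and variables do not carry over. Pictures are saved under pics/ and viewed, at most 10 in all, crops included, and the job is handed in when it is done.

Besides the shell and the picture viewer there is one more tool, called after "Call:" as name(argument=value, ...), one argument or row to a line, values as JSON. drive_tool: Moves the arm, as the interface text tells. Its arguments: {"type":"object","properties":{"motion":{"type":"string"}},"required":["motion"]}

```bash
ls; mkdir -p pics; python3 - <<'E'
from plant import arm,cams
import cv2,numpy as np
s=arm.sense();print(s)
for n in("top","scene"):
    im,d=cams.get_image(n);cv2.imwrite(f"pics/{n}0.png",im);np.save(f"pics/{n}0.npy",d)
    print(n,cams.camera_info(n))
print(cams.camera_info("wrist"))
E
```

```text
pics
{'clock': 0.0, 'q': array([ 7.05887802e+01,  7.24185166e+00, -2.32682084e+00,  8.05230587e+01,
        4.10576956e-04,  9.00014848e+01]), 'joint_velocities': array([-0.03282791,  0.05604958,  0.04120366, -0.07020544,  0.00814663,
        0.06436467]), 'effort': array([ 9.75618823e-04, -4.35914183e+01,  3.52922308e+01,  1.72407384e-02,
        1.62297138e-04, -2.72685853e-06]), 'position': array([0.17435689, 0.49480983, 0.25251979]), 'tcp_rot': array([[-9.43148979e-01,  3.32369844e-01, -5.38847843e-04],
       [ 3.32370281e-01,  9.43147774e-01, -1.50762390e-03],
       [ 7.12442169e-06, -1.60101095e-03, -9.99998718e-01]]), 'contact_force': array([-0.21030629,  0.25194307,  0.03483384]), 'wrist_torque': array([ 0.02558839, -0.01039998,  0.01099882]), 'gripper_force': 0.0, 'opening': 0.08499726476705247}
top {'fov_y': 47.30642694181131, 'cx': 279.96823961189597, 'cy': 212.1359816792266, 'distortion': array([0.02353998, 0.        , 0.        , 0.        , 0.        ]), 'rvec': array([ 2.18064632, -2.17443171,  0.10469039]), 'tvec': array([-0.0875751 ,  0.53620763,  1.00889683])}
scene {'fov_y': 53.281247750816036, 'cx': 274.67654547413457, 'cy': 212.76869528034612, 'distortion': array([-0.09135134,  0.        ,  0.        ,  0.        ,  0.        ]), 'rvec': array([ 1.1687809 , -2.23321579,  1.05141065]), 'tvec': array([0.23531719, 0.33514783, 0.51560269])}
{'fov_y': 66.18057756673565, 'cx': 280.6069911650358, 'cy': 209.99140414266162, 'distortion': array([-0.07555406,  0.        ,  0.        ,  0.        ,  0.        ]), 'T_tool_cam': array([[ 4.33660454e-04, -9.55957224e-01, -2.93505705e-01,
         7.62700360e-02],
       [ 9.99998506e-01, -7.65711719e-05,  1.72691216e-03,
         1.38086837e-03],
       [-1.67332823e-03, -2.93506015e-01,  9.55955762e-01,
        -1.20766186e-01],
       [ 0.00000000e+00,  0.00000000e+00,  0.00000000e+00,
         1.00000000e+00]])}
```

View pics/top0.png

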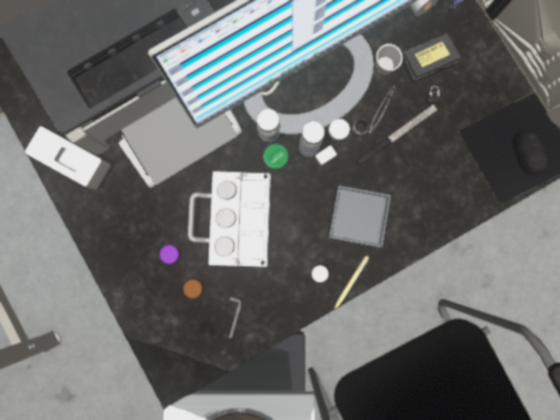

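View pics/scene0.png

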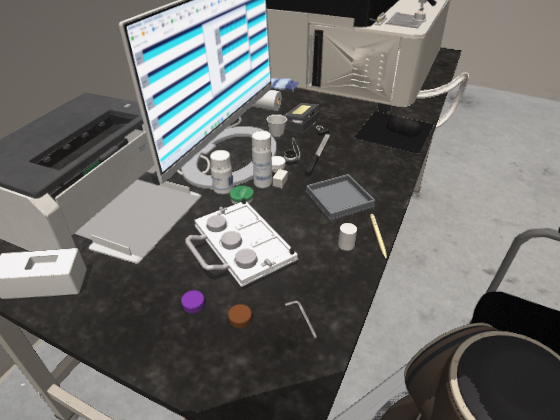

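The top view shows the tray at about (240,218) with its handle to the left at (192,218), the dish at (360,216) and the samples at (226,190), (225,218) and (224,246). The scene view confirms this, with the monitor behind. Next I'll measure on an enlarged crop.

```bash
cat >h.py <<'E'
from plant import arm,cams
import cv2,numpy as np
def cam(n,s=None):
    c=cams.camera_info(n);f=210/np.tan(np.radians(c["fov_y"]/2))
    K=np.array([[f,0,c["cx"]],[0,f,c["cy"]],[0,0,1]]);D=np.array(c["distortion"])
    if "rvec" in c:
        R=cv2.Rodrigues(c["rvec"])[0].T;o=-R@c["tvec"]
    else:
        T=c["T_tool_cam"];R=s["tcp_rot"]@T[:3,:3];o=s["tcp_rot"]@T[:3,3]+s["position"]
    return K,D,R,o
def at_z(n,uv,z,s=None):
    K,D,R,o=cam(n,s);p=cv2.undistortPoints(np.array([uv],float).reshape(-1,1,2),K,D)[:,0]
    r=np.c_[p,np.ones(len(p))]@R.T
    return o+r*((z-o[2])/r[:,2])[:,None]
def proj(n,P,s=None):
    K,D,R,o=cam(n,s);P=np.atleast_2d(np.array(P,float))
    return cv2.projectPoints((P-o)@R,np.zeros(3),np.zeros(3),K,D)[0][:,0]
def cloud(n,d,s=None):
    K,D,R,o=cam(n,s);v,u=np.mgrid[0:420,0:560]
    p=cv2.undistortPoints(np.c_[u.ravel(),v.ravel()].astype(float).reshape(-1,1,2),K,D)[:,0]
    return (o+(np.c_[p,np.ones(len(p))]*d.reshape(-1,1))@R.T).reshape(420,560,3)
E
python3 - <<'E'
from h import *
im=cv2.imread("pics/top0.png")
c=im[140:290,180:400];cv2.imwrite("pics/crop0.png",cv2.resize(c,(792,540),interpolation=cv2.INTER_CUBIC))
P=cloud("top",np.load("pics/top0.npy"))
for uv in[(226,190),(225,218),(224,246),(192,218),(255,218),(360,216),(276,156),(320,273),(313,131),(268,120),(339,129),(326,155),(300,218)]:
    print(uv,P[uv[1],uv[0]].round(3))
print(proj("top",[[0,0,0],[.174,.495,.25]]))
E
```

```text
(226, 190) [0.583 0.03  0.036]
(225, 218) [0.522 0.031 0.037]
(224, 246) [0.463 0.032 0.04 ]
(192, 218) [0.522 0.101 0.038]
(255, 218) [ 0.523 -0.032  0.026]
(360, 216) [ 0.53  -0.262  0.005]
(276, 156) [ 0.661 -0.077  0.016]
(320, 273) [ 0.407 -0.17   0.044]
(313, 131) [ 0.686 -0.15   0.135]
(268, 120) [ 0.719 -0.061  0.094]
(339, 129) [ 0.72  -0.215  0.022]
(326, 155) [ 0.661 -0.186  0.026]
(300, 218) [ 0.526 -0.13  -0.   ]
[[238.06592234 468.69682919]
 [-86.60643642 425.96530302]]
```

View pics/crop0.png

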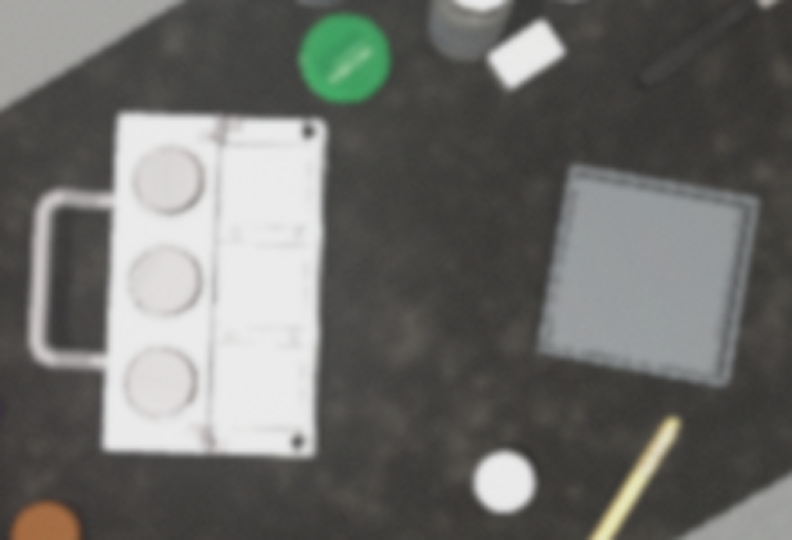

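The crop shows the bar's centreline from (42,205) to (38,352) and the hinge line from (222,120) to (209,448). The dish corners are at (570,163), (760,198), (728,386) and (538,352).

```bash
python3 - <<'E'
from h import *
f=lambda L:[(180+a/3.6-.36,140+b/3.6-.36) for a,b in L]
bar=at_z("top",f([(42,205),(38,352)]),.038);print("bar",bar.round(4))
hin=at_z("top",f([(222,120),(209,448)]),.03);print("hinge",hin.round(4))
di=at_z("top",f([(570,163),(760,198),(728,386),(538,352)]),.02);print("dish",di.mean(0).round(4))
pl=at_z("top",f([(118,112),(328,120),(315,457),(103,452)]),.027);print("plate",pl.round(4),pl.mean(0).round(4))
for n,a in(("bar",bar),("hin",hin)): d=a[0]-a[1];print(n,np.degrees(np.arctan2(d[1],d[0])))
# depth cloud of bar
P=cloud("top",np.load("pics/top0.npy"));m=(P[...,2]>.02)&(P[...,2]<.055)&(abs(P[...,0]-.523)<.034)&(P[...,1]>.09)&(P[...,1]<.12)
q=P[m];print(len(q),q.mean(0)); k=np.polyfit(q[:,0],q[:,1],1);print(k,np.degrees(np.arctan(k[0])),np.median(q[:,2]))
m=(P[...,2]>.01)&(P[...,2]<.06)&(abs(P[...,0]-.523)<.125)&(abs(P[...,1])<.074)
r=cv2.minAreaRect(P[m][:,:2].astype(np.float32));print(r)
E
```

```text
bar [[0.5679 0.1029 0.038 ]
 [0.481  0.1036 0.038 ]]
hinge [[ 0.6206 -0.0023  0.03  ]
 [ 0.425   0.0034  0.03  ]]
dish [ 0.5294 -0.2591  0.02  ]
plate [[ 0.6257  0.0604  0.027 ]
 [ 0.6213 -0.0658  0.027 ]
 [ 0.4198 -0.059   0.027 ]
 [ 0.4225  0.0661  0.027 ]] [5.224e-01 4.000e-04 2.700e-02]
bar -0.43201219775217
hin -1.6720953079216274
154 [0.52303158 0.10400681 0.03718033]
[-0.02682263  0.11803589] -1.536454841316642 0.037322076979523944
((0.5363680124282837, 0.004467003047466278), (0.14227649569511414, 0.22986657917499542), 86.50142669677734)
```

Call:
drive_tool(
  motion="0.04 0.351 -0.392 -0.05 17.8;0.04 0.351 -0.392 -0.05 17.8;0.04 0.351 -0.392 -0.05 17.8;0.04 0.351 -0.392 -0.05 17.8;0.04 0.351 -0.392 -0.05 17.8;0.04 0.351 -0.392 -0.05 17.8;0.04 0.351 -0.392 -0.05 17.8;0.04 0.351 -0.392 -0.05 17.8;0.04 0.351 -0.392 -0.05 17.8;0.04 0.351 -0.392 -0.05 17.8",
)

```text
clock: 0.93
position: [0.4476, 0.1891, 0.2141]
tcp_rot: [[-1.0, 0.028, -0.0], [0.028, 1.0, -0.0], [0.0, -0.0, -1.0]]
contact_force: [1.7, 0.7, 0.6]
opening: 0.04
gripper_force: 0.0
```

Call:
drive_tool(
  motion="0.04 0.074 -0.082 -0.03 0;0.04 0.074 -0.082 -0.03 0;0.04 0.074 -0.082 -0.03 0;0.04 0.074 -0.082 -0.03 0;0.04 0.074 -0.082 -0.03 0;0.04 0.074 -0.082 -0.03 0",
)

```text
clock: 1.43
position: [0.5205, 0.109, 0.1842]
tcp_rot: [[-1.0, 0.029, -0.001], [0.029, 1.0, 0.0], [0.001, 0.0, -1.0]]
contact_force: [-0.8, -0.4, 0.1]
opening: 0.0396
gripper_force: 0.0
```

```bash
cat >look.py <<'E'
import sys
from h import *
import pickle
s=arm.sense();im,d=cams.get_image("wrist");n=sys.argv[1]
cv2.imwrite(f"pics/{n}.png",im);pickle.dump((s,d),open(f"pics/{n}.pkl","wb"));print(s["clock"],s["position"])
E
python3 look.py w1
```

```text
1.4333 [0.52045027 0.10903786 0.18419009]
```

View pics/w1.png

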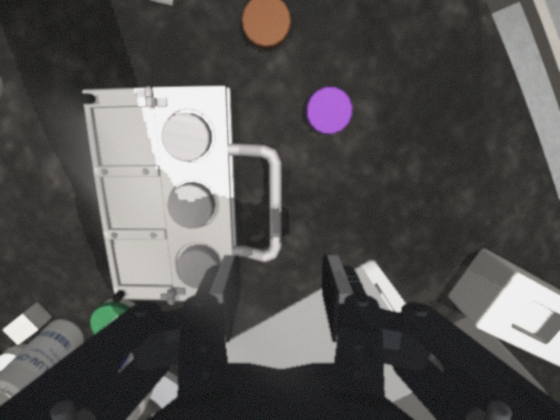

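The wrist view shows the bar from (274,165) to (279,240), the hinge line from about (149,97) to (171,296), and the samples at (187,136), (191,205) and (198,268).

```bash
python3 - <<'E'
from h import *
import pickle
s,d=pickle.load(open("pics/w1.pkl","rb"))
b=at_z("wrist",[(274.5,165),(277.5,240)],.036,s);print(b.round(4))
P=cloud("wrist",d,s);m=(P[...,2]>.02)&(P[...,2]<.055)&(abs(P[...,0]-.523)<.034)&(P[...,1]>.09)&(P[...,1]<.12)
m[255:]=0
q=P[m];k=np.polyfit(q[:,0],q[:,1],1);print(len(q),q.mean(0),k,np.median(q[:,2]),np.polyval(k,.525))
print(at_z("wrist",[(149,97),(171,296)],.0335,s).round(4))
p=P[95:290,228:233];m=(p[...,2]>.02);print(p[m].mean(0))
E
```

```text
[[0.4877 0.107  0.036 ]
 [0.5554 0.1075 0.036 ]]
860 [0.52125712 0.10616647 0.03757616] [-0.02432734  0.11884727] 0.037807723958482725 0.10607541140044657
[[0.429  0.0069 0.0335]
 [0.6126 0.0018 0.0335]]
[0.52021166 0.07331877 0.07936869]
```

Call:
drive_tool(
  motion="0.04 0 0.002 -0.03 0;0.04 0 0.002 -0.06 0;0.04 0 0.002 -0.09 0;0.04 0 0.002 -0.09 0;0.04 0 0.002 -0.09 0",
)

```text
clock: 1.9
position: [0.5192, 0.1119, 0.0942]
tcp_rot: [[-1.0, 0.026, -0.003], [0.026, 1.0, -0.0], [0.003, -0.0, -1.0]]
contact_force: [-0.1, -0.0, 1.3]
opening: 0.04
gripper_force: 0.0
```

Call:
drive_tool(
  motion="0.03 0.005 -0.007 -0.02 0;0.03 0.005 -0.007 -0.04 0;0.03 0.005 -0.007 -0.056 0;0.03 0.005 -0.007 -0.056 0;0.03 0.005 -0.007 -0.056 0;0.03 0.005 -0.007 -0.056 0",
)

```text
clock: 2.4
position: [0.5272, 0.1047, 0.041]
tcp_rot: [[-1.0, 0.028, 0.003], [0.028, 1.0, 0.001], [-0.003, 0.001, -1.0]]
contact_force: [-0.1, 0.7, 1.1]
opening: 0.0304
gripper_force: 0.0
```

Call:
drive_tool(
  motion="0.02 0 0 0 0;0 0 0 0 0;0 0 0 0 0;0 0 0 0 0;0 0 0 0 0",
)

```text
clock: 2.82
position: [0.5269, 0.1038, 0.0404]
tcp_rot: [[-1.0, 0.028, 0.003], [0.028, 1.0, -0.0], [-0.003, -0.0, -1.0]]
contact_force: [-0.8, -2.8, 6.5]
opening: 0.0081
gripper_force: 58.6
```

Call:
drive_tool(
  motion="0 0 -0.0004 0.0089 0;0 0 -0.0015 0.0177 0;0 0 -0.0035 0.0264 0;0 0 -0.0062 0.0349 0;0 0 -0.0096 0.0431 0;0 0 -0.0137 0.051 0",
)

```text
clock: 3.32
position: [0.5265, 0.0915, 0.0909]
tcp_rot: [[-1.0, 0.027, 0.001], [0.027, 1.0, 0.004], [-0.001, 0.004, -1.0]]
contact_force: [2.6, 5.6, -2.5]
opening: 0.0075
gripper_force: 58.4
```

Call:
drive_tool(
  motion="0 0 -0.0048 0.0075 0;0 0 -0.0102 0.0146 0;0 -0.0005 -0.0162 0.0211 0;0 -0.0006 -0.0228 0.0271 0;0 -0.0008 -0.0298 0.0326 0;0 -0.001 -0.0373 0.0373 0;0 -0.0012 -0.0452 0.0414 0;0 -0.0015 -0.0534 0.0448 0;0 -0.0017 -0.0619 0.0475 0;0 -0.002 -0.0706 0.0495 0",
)

```text
clock: 4.15
position: [0.5245, 0.0221, 0.1437]
tcp_rot: [[-1.0, 0.026, 0.005], [0.026, 1.0, 0.007], [-0.005, 0.007, -1.0]]
contact_force: [-4.6, 8.8, 18.1]
opening: 0.0075
gripper_force: 62.4
```

Call:
drive_tool(
  motion="0 0 -0.0053 0 0;0 0 -0.0106 0 0;0 -0.0005 -0.0159 0 0;0 -0.0005 -0.0213 0 0;0 -0.0007 -0.0266 0 0;0 -0.0009 -0.0319 -0.0006 0;0 -0.001 -0.0372 -0.0014 0;0 -0.0012 -0.0424 -0.0025 0;0 -0.0013 -0.0475 -0.004 0;0 -0.0015 -0.0526 -0.0056 0",
)

```text
clock: 4.98
position: [0.5228, -0.0333, 0.137]
tcp_rot: [[-1.0, 0.028, 0.004], [0.028, 1.0, -0.0], [-0.004, -0.0, -1.0]]
contact_force: [-3.6, -0.1, 13.4]
opening: 0.0076
gripper_force: 65.7
```

Call:
drive_tool(
  motion="0 0 -0.0114 -0.005 0;0 -0.0006 -0.0222 -0.0113 0;0 -0.0009 -0.032 -0.0189 0;0 -0.001 -0.0409 -0.0276 0;0 -0.0013 -0.0487 -0.0373 0;0 -0.0015 -0.0552 -0.048 0;0 -0.0016 -0.0603 -0.0593 0;0 -0.0018 -0.0641 -0.0712 0;0 -0.0019 -0.0664 -0.0834 0;0 -0.0019 -0.0671 -0.094 0",
)

```text
clock: 5.82
position: [0.5211, -0.1001, 0.0382]
tcp_rot: [[-1.0, 0.028, 0.001], [0.028, 1.0, 0.001], [-0.001, 0.001, -1.0]]
contact_force: [1.9, 3.3, 41.6]
opening: 0.0073
gripper_force: 76.7
```

Call:
drive_tool(
  motion="0 0 0 0 0;0 0 0 0 0;0 0 0 0 0",
)

```text
clock: 6.07
position: [0.5209, -0.1, 0.039]
tcp_rot: [[-1.0, 0.028, 0.0], [0.028, 1.0, -0.0], [-0.0, -0.0, -1.0]]
contact_force: [4.4, 1.3, 1.7]
opening: 0.0075
gripper_force: 71.9
```

Call:
drive_tool(
  motion="0 0 0.0004 0.0089 0;0 0 0.0015 0.0177 0;0 0 0.0035 0.0264 0;0 0 0.0062 0.0349 0;0 0 0.0096 0.0431 0;0 0.0004 0.0137 0.051 0;0 0.0005 0.0195 0.06 0;0 0.0007 0.0262 0.0683 0;0 0.0009 0.0337 0.0758 0;0 0.0012 0.042 0.0825 0",
)

```text
clock: 6.9
position: [0.5221, -0.0591, 0.1221]
tcp_rot: [[-1.0, 0.029, 0.0], [0.029, 1.0, -0.004], [-0.001, -0.004, -1.0]]
contact_force: [6.1, -3.0, -0.9]
opening: 0.0074
gripper_force: 65.6
```

Call:
drive_tool(
  motion="0 0 0.009 0.0056 0;0 0.0005 0.0185 0.0102 0;0 0.0008 0.0284 0.0138 0;0 0.0011 0.0387 0.0163 0;0 0.0014 0.0493 0.018 0;0 0.0017 0.06 0.0185 0;0 0.002 0.0706 0.018 0;0 0.0023 0.0812 0.0165 0;0 0.0026 0.0915 0.014 0;0 0.0028 0.1014 0.0105 0",
)

```text
clock: 7.73
position: [0.5252, 0.0429, 0.133]
tcp_rot: [[-1.0, 0.028, 0.002], [0.028, 1.0, -0.003], [-0.002, -0.003, -1.0]]
contact_force: [3.0, 3.7, 12.1]
opening: 0.0075
gripper_force: 68.1
```

Call:
drive_tool(
  motion="0 0 0.011 -0.0058 0;0 0.0006 0.0213 -0.0128 0;0 0.0009 0.0306 -0.0211 0;0 0.001 0.0389 -0.0304 0;0 0.0013 0.0459 -0.0407 0;0 0.0015 0.0517 -0.0517 0;0 0.0016 0.0561 -0.0634 0;0 0.0017 0.059 -0.0755 0;0 0.0017 0.0603 -0.0855 0;0 0.0017 0.0605 -0.092 0",
)

```text
clock: 8.57
position: [0.5255, 0.1038, 0.0385]
tcp_rot: [[-1.0, 0.028, -0.002], [0.028, 1.0, -0.001], [0.002, -0.001, -1.0]]
contact_force: [2.4, -0.2, 4.0]
opening: 0.0073
gripper_force: 69.3
```

Call:
drive_tool(
  motion="0 0 0 0 0;0.015 0 0 0 0;0.03 0 0 0 0;0.03 0 0 0 0;0.03 0 0 0.04 0;0.03 0 0 0.08 0;0.03 0 0 0.11 0",
)

```text
clock: 9.15
position: [0.5258, 0.1039, 0.1527]
tcp_rot: [[-1.0, 0.028, -0.0], [0.028, 1.0, 0.0], [0.0, 0.0, -1.0]]
contact_force: [1.1, 0.7, 0.0]
opening: 0.0299
gripper_force: 0.0
```

Call:
drive_tool(
  motion="0.06 -0.03 -0.035 0.04 0;0.06 -0.03 -0.07 0.04 0;0.06 -0.03 -0.105 0.04 0;0.06 -0.03 -0.13 0.04 0;0.06 -0.03 -0.13 0.04 0;0.06 -0.03 -0.13 0.04 0;0.06 -0.03 -0.13 0.04 0",
)

```text
clock: 9.73
position: [0.4958, -0.0259, 0.1902]
tcp_rot: [[-1.0, 0.029, -0.001], [0.029, 1.0, 0.001], [0.001, 0.001, -1.0]]
contact_force: [0.4, 0.5, 0.4]
opening: 0.0598
gripper_force: 0.0
```

```bash
python3 look.py w2
```

```text
9.7333 [ 0.49579941 -0.02588549  0.19017516]
```

View pics/w2.png

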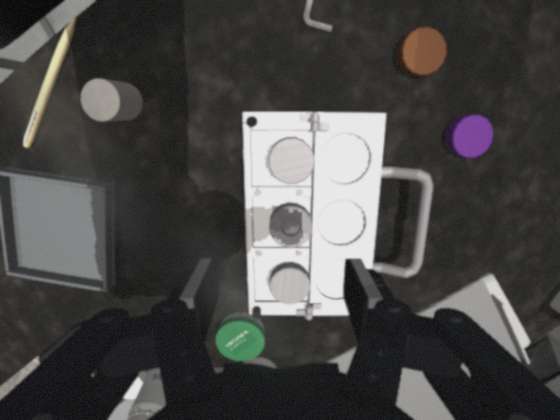

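The wrist view shows all three samples in the fixed half and the leaf open and empty. The middle sample, at about (291,225), shows the hole; the other two, at (291,160) and (290,283), are plain.

```bash
python3 - <<'E'
from h import *
import pickle
s,d=pickle.load(open("pics/w2.pkl","rb"))
im=cv2.imread("pics/w2.png");cv2.imwrite("pics/crop2.png",cv2.resize(im[125:315,235:350],None,fx=3,fy=3,interpolation=cv2.INTER_CUBIC))
P=cloud("wrist",d,s)
for uv in[(291,160),(291,225),(290,283)]:
    c=at_z("wrist",[uv],.0385,s)[0];m=(P[...,2]>.0345)&(P[...,2]<.046)&(np.hypot(*(P[...,:2]-c[:2]).transpose(2,0,1))<.027)
    q=P[m];(x,y),r=cv2.minEnclosingCircle(q[:,:2].astype(np.float32));print(c.round(4),len(q),q.mean(0).round(4),(round(x,4),round(y,4),round(r,4)))
E
```

```text
[ 0.4598 -0.0138  0.0385] 1714 [ 0.4605 -0.0137  0.0387] (0.461, -0.0137, 0.0201)
[ 0.5181 -0.0149  0.0385] 1218 [ 0.5187 -0.0155  0.0384] (0.5195, -0.0155, 0.0202)
[ 0.5769 -0.0169  0.0385] 1245 [ 0.5789 -0.0175  0.0385] (0.5802, -0.0174, 0.0204)
```

View pics/crop2.png

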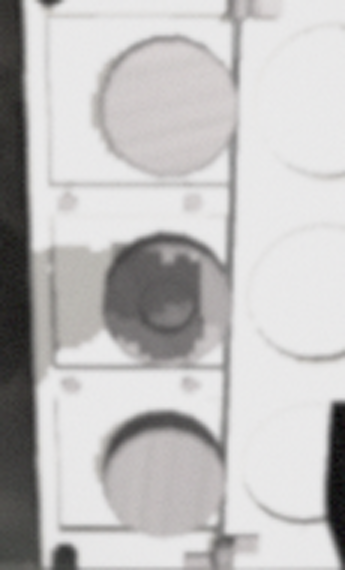

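The enlarged crop confirms the hole in the middle disc, which lies flat and right up to the hinge line. Next I'll check how far the fingertips reach at partial openings.

```bash
python3 - <<'E'
from h import *
import pickle
for n in("w1","w2"):
    s,d=pickle.load(open(f"pics/{n}.pkl","rb"));P=cloud("wrist",d,s)
    t=(P-s["position"])@s["tcp_rot"];m=(d>0.02)&(t[...,2]<.05)&(abs(t[...,0])<.02)
    q=t[m];
    for sg in(1,-1):
        a=q[q[:,1]*sg>0];a=a[a[:,2]>np.percentile(a[:,2],97)-.004];print(n,s["opening"],sg,len(q),np.sort(q[q[:,1]*sg>0][:,2])[-30::6].round(4),a.mean(0).round(4),abs(a[:,1]).min().round(4),abs(a[:,1]).max().round(4))
E
```

```text
w1 0.03961705227571944 1 44249 [0.0171 0.0176 0.0178 0.0185 0.0199] [0.0067 0.0259 0.006 ] 0.0218 0.0357
w1 0.03961705227571944 -1 44249 [0.0172 0.0176 0.0181 0.0187 0.0195] [ 0.0068 -0.022   0.0062] 0.0177 0.0316
w2 0.05981940539465253 1 43277 [0.0149 0.0154 0.0158 0.016  0.0165] [0.0056 0.0351 0.0045] 0.0315 0.0459
w2 0.05981940539465253 -1 43277 [0.0149 0.0151 0.0155 0.0158 0.0164] [ 0.0055 -0.031   0.0045] 0.0275 0.0419
```

Call:
drive_tool(
  motion="0.058 0.0237 0.0084 -0.03 0;0.058 0.0237 0.0084 -0.06 0;0.058 0.0237 0.0084 -0.09 0;0.058 0.0237 0.0084 -0.115 0;0.058 0.0237 0.0084 -0.13 0;0.058 0.0237 0.0084 -0.142 0;0.058 0.0237 0.0084 -0.142 0;0.058 0.0237 0.0084 -0.142 0;0.058 0.0237 0.0084 -0.142 0",
)

```text
clock: 10.53
position: [0.5203, -0.0169, 0.0491]
tcp_rot: [[-1.0, 0.027, 0.001], [0.027, 1.0, 0.0], [-0.001, 0.0, -1.0]]
contact_force: [1.1, -0.0, -0.1]
opening: 0.058
gripper_force: 0.0
```

Call:
drive_tool(
  motion="0.045 0 0 -0.001 0;0.035 0 0 -0.001 0;0.03 0 0 -0.001 0;0.03 0 0 -0.001 0;0.03 0 0 -0.001 0;0.03 0 0 -0.001 0",
)

```text
clock: 11.03
position: [0.5207, -0.0175, 0.0489]
tcp_rot: [[-1.0, 0.028, 0.002], [0.028, 1.0, 0.0], [-0.002, 0.001, -1.0]]
contact_force: [-1.4, 0.8, 5.1]
opening: 0.037
gripper_force: 59.7
```

Call:
drive_tool(
  motion="0.03 0 0 0.005 0;0.03 0 0 0.012 0;0.03 0 0 0.025 0;0.03 0 0 0.045 0;0.03 0 0 0.065 0;0.03 0 0 0.065 0;0.03 0 0 0.065 0",
)

```text
clock: 11.62
position: [0.5207, -0.0178, 0.1136]
tcp_rot: [[-1.0, 0.028, 0.003], [0.028, 1.0, -0.0], [-0.003, -0.0, -1.0]]
contact_force: [0.3, -0.0, -2.7]
opening: 0.037
gripper_force: 60.3
```

```bash
python3 look.py w3; python3 - <<'E'
from h import *
import pickle
s,d=pickle.load(open("pics/w3.pkl","rb"));P=cloud("wrist",d,s);t=(P-s["position"])@s["tcp_rot"]
m=(np.hypot(t[...,0],t[...,1]-.002)<.019)&(t[...,2]>0)&(t[...,2]<.03)&(d>0)
q=t[m];A=np.c_[q[:,:2],np.ones(len(q))];print(len(q),np.linalg.lstsq(A,q[:,2],rcond=None)[0],np.percentile(q[:,2],[5,50,95]))
E
```

```text
11.6167 [ 0.52071409 -0.01775057  0.11362073]
4739 [-0.02232949 -0.00576293  0.01136862] [0.00927807 0.01042245 0.01757101]
```

View pics/w3.png

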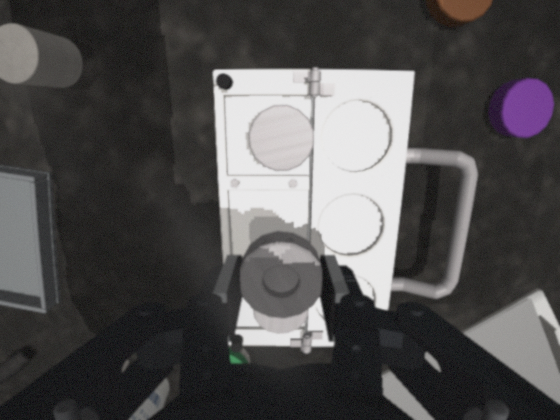

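The disc is held level in the gripper at about (281,275), hole up, and the other samples have not moved. Next I'll carry it to the dish.

Call:
drive_tool(
  motion="0.03 0.001 -0.015 0 0;0.03 0.002 -0.04 0 0;0.03 0.003 -0.07 0 0;0.03 0.004 -0.1 0 0;0.03 0.006 -0.13 0 0;0.03 0.007 -0.16 0 0;0.03 0.008 -0.19 0 0;0.03 0.0085 -0.22 0 0;0.03 0.0085 -0.235 0 0;0.03 0.0085 -0.2415 0 0",
)

```text
clock: 12.5
position: [0.5275, -0.261, 0.1108]
tcp_rot: [[-1.0, 0.031, -0.002], [0.031, 1.0, 0.001], [0.002, 0.001, -1.0]]
contact_force: [0.4, 1.3, -0.9]
opening: 0.0377
gripper_force: 60.5
```

Call:
drive_tool(
  motion="0.03 0 0 0 0;0.03 0 0 -0.015 0;0.03 0 0 -0.03 0;0.03 0 0 -0.045 0;0.03 0 0 -0.058 0;0.03 0 0 -0.068 0;0.03 0 0 -0.074 0;0.03 0 0 -0.076 0;0.03 0 0 -0.076 0",
)

```text
clock: 13.25
position: [0.5283, -0.2584, 0.0361]
tcp_rot: [[-1.0, 0.027, -0.001], [0.027, 1.0, 0.0], [0.001, 0.0, -1.0]]
contact_force: [-0.9, -0.4, -1.6]
opening: 0.037
gripper_force: 60.5
```

Contact is expected at about 0.030, so I'll go down slowly.

Call:
drive_tool(
  motion="0.03 0 0 -0.002 0;0.03 0 0 -0.004 0;0.03 0 0 -0.005 0;0.03 0 0 -0.005 0;0.03 0 0 -0.005 0",
)

```text
clock: 13.67
position: [0.5284, -0.2593, 0.0316]
tcp_rot: [[-1.0, 0.028, 0.0], [0.028, 1.0, -0.0], [-0.0, -0.0, -1.0]]
contact_force: [-0.1, -0.4, -1.1]
opening: 0.0377
gripper_force: 60.5
```

Call:
drive_tool(
  motion="0.03 0 0 -0.001 0;0.03 0 0 -0.002 0;0.03 0 0 -0.002 0;0.03 0 0 -0.002 0",
)

```text
clock: 14.0
position: [0.5286, -0.2593, 0.0304]
tcp_rot: [[-1.0, 0.028, 0.001], [0.028, 1.0, -0.001], [-0.001, -0.0, -1.0]]
contact_force: [-2.4, 1.4, 5.7]
opening: 0.0372
gripper_force: 61.3
```

Contact is showing at the expected height. Release and lift.

Call:
drive_tool(
  motion="0.04 0 0 0 0;0.05 0 0 0 0;0.058 0 0 0 0;0.058 0 0 0 0;0.058 0 0 0.02 0;0.058 0 0 0.05 0;0.058 -0.03 0.03 0.09 0;0.058 -0.07 0.06 0.12 0;0.058 -0.07 0.06 0.12 0;0.058 -0.07 0.06 0.12 0",
)

```text
clock: 14.83
position: [0.4565, -0.1974, 0.1536]
tcp_rot: [[-1.0, 0.027, 0.003], [0.027, 1.0, -0.001], [-0.003, -0.001, -1.0]]
contact_force: [0.6, -0.1, 0.9]
opening: 0.0579
gripper_force: 0.0
```

```bash
python3 look.py w4
```

```text
14.8333 [ 0.45651201 -0.19741195  0.15357746]
```

View pics/w4.png

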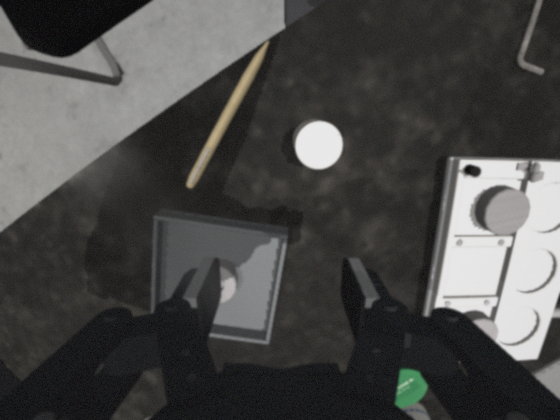

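The disc lies in the dish at about (225,287), partly hidden by a finger. The other two samples are still in their bays and the bystanders have not moved. One depth check from the top camera remains, then I'll hand in.

```bash
python3 - <<'E'
from h import *
im,d=cams.get_image("top");P=cloud("top",d)
m=(P[...,2]>.013)&(P[...,2]<.032)&(np.hypot(P[...,0]-.529,P[...,1]+.259)<.03)
q=P[m];print(len(q),q.mean(0),np.percentile(q[:,2],[5,50,95]))
for c in((.46,-.0157),(.579,-.0195),(.58,.03),(.524,.103)):
    m=(np.hypot(P[...,0]-c[0],P[...,1]-c[1])<.013);print(np.percentile(P[m][:,2],[10,50,90]).round(4))
E
```

```text
<stdin>:4: RuntimeWarning: Mean of empty slice.
  ret = um.true_divide(
Traceback (most recent call last):
IndexError: index -1 is out of bounds for axis 0 with size 0
```

The arm is blocking the top camera, so I'll back it off towards the base and raise it.

Call:
drive_tool(
  motion="0.058 -0.03 0.02 0.03 0;0.058 -0.06 0.03 0.05 0;0.058 -0.09 0.05 0.06 0;0.058 -0.12 0.07 0.07 0;0.058 -0.15 0.09 0.07 0;0.058 -0.18 0.11 0.07 0;0.058 -0.18 0.13 0.07 0;0.058 -0.18 0.13 0.07 0;0.058 -0.18 0.13 0.07 0;0.058 -0.18 0.13 0.07 0",
)

```text
clock: 15.77
position: [0.2792, -0.0695, 0.2191]
tcp_rot: [[-1.0, 0.028, -0.0], [0.028, 1.0, -0.0], [0.0, -0.0, -1.0]]
contact_force: [-0.3, -0.3, 0.0]
opening: 0.0578
gripper_force: 0.0
```

```bash
python3 - <<'E'
from h import *
im,d=cams.get_image("top");P=cloud("top",d)
for c in((.529,-.259),(.46,-.0157),(.579,-.0195),(.58,.03),(.524,.103)):
    m=(np.hypot(P[...,0]-c[0],P[...,1]-c[1])<.013)&(d>0);q=P[m]
    print(len(q),np.percentile(q[:,2],[10,50,90]).round(4) if len(q) else'')
m=(P[...,2]>.013)&(P[...,2]<.032)&(np.hypot(P[...,0]-.529,P[...,1]+.259)<.035)&(d>0);q=P[m]
if len(q): print(len(q),q.mean(0).round(4),np.linalg.lstsq(np.c_[q[:,:2]-q[:,:2].mean(0),np.ones(len(q))],q[:,2],rcond=None)[0])
E
```

```text
111 [0.0126 0.018  0.0216]
120 [0.0358 0.0387 0.0412]
118 [0.036  0.0383 0.0408]
109 [0.0199 0.0223 0.0248]
125 [-0.0018  0.0021  0.0389]
255 [ 0.5287 -0.26    0.0191] [-0.00478848 -0.00968197  0.01906423]
```

The disc is flat in the middle of the dish, its top at about 20 mm with the hole showing. The other two are flat on their floors, with tops at 38.5 mm.

```bash
python3 -c "
from plant import arm
print(arm.job_done())"
```

```text
the job is handed in; nothing more can be done
None
```

The drilled sample (the middle one) lies flat, hole up, in the middle of the grey dish; the other two are bottom up in their bays, the leaf is open, and the job was handed in about 16 s into the 62 s allowed, though no verdict came back.

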